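# Unstack the gearbox parts to their inspection stations

### The arm

A 6-joint arm with a two-finger parallel gripper is mounted at the origin on the work surface. World frame = base frame: x ahead of the robot, y to its left, z up, the work surface at z = 0. Lengths are in m, angles in rad, forces in N, time in s.
With the tool pointing down it reaches from about 0.325 to 0.775 m from the base axis. Payload 5.5 kg.
Tool frame: the origin (TCP) lies at the very end of the fingers, on their centre line; the grasp point (between the pads) lies 19 mm behind it; z points along the fingers, x is the direction in which the jaws open and shut, and the axes are right-handed (so a half turn about z gives the same grasp; the last joint's range is limited). The gripper opens to 88 mm and grips with 3 to 60 N. Pads are 20 mm wide; open, the fingers measure 115 mm over their backs; the gripper's body (75 mm by 178 mm) begins 61 mm behind the grasp point.
Start: joints at [-1.243, 0.091, 1.231, -0, 1.82, -0.057], TCP at [0.225, -0.556, 0.2] pointing down, gripper open.
Joint ranges: [-2.87, 2.87], [-0.86, 2.18], [0.17, 2.46], [-1.51, 4.65], [0.06, 2.69], [-2.65, 2.65]. Speed limits (rad/s): [2.57, 2.57, 3.01, 3.14, 3.14, 3.14].

### API

Orientations are given as a unit quaternion [x, y, z, w].
In Python, from cell import env gives the robot as it stands.
- The arm moves only by the tool arm_command, never from a script. Its argument "commands" is a list of rows, each an object with "offset": the shift along the world's x, y, z in mm, a list of three; "roll": the turn about the world's z in rad. A call has exactly 8 rows; each row is the pose to reach, as a shift and turn from the pose commanded when the call began; what a row does not reach only later rows make up. A row lasts 1/8 s, in which the tool goes at most 62.5 mm and 10.7 degrees, less where a joint would pass 70% of its speed; a pose out of reach is approached as far as the arm can. A call with a gripper value outside its range is refused whole. "jaw" is the finger opening in mm, from 0 to 87.8, set as the call begins (left out, the last holds). The fingers move at their own pace and stop on an object; "force" is the grip in N (left out, the last holds). Time passes only in rows, so rows that repeat a pose let the fingers close, or fill a call up. It gives the time, the measured TCP pose, the force and the opening at its end, in the units of the state.
- env.get_state(): the state, without advancing time (a new reading comes with each control period).
- env.camera(name): name is "scene" or "top" or "wrist"; returns (picture, depth): 384x512x3 uint8, blue, green, red; 384x512 float32, m along the optical axis (not along the pixel's ray), 0 where there is no reading.
- env.camera_info(name): a dict with "camera_matrix" (3x3 intrinsics, pixels), "k1" (the pictures are not rectified: a ray, as slopes to the right and down, at radius r is drawn at 1 + k1 r^2 times it, then the intrinsics apply), "origin" and "rotation" of the camera in the world; the wrist camera has in their place "T_tool_cam" (4x4, takes a point from camera to tool coordinates, whose origin is the TCP and whose axes are the tool frame's). Camera axes: x right, y down, z forward; pixel columns grow to the right and rows downward; lengths in m; the calibration is good to about 2 mm. A picture is of the moment at which its call begins: read the wrist's pose just before it. camera_info takes no time and is no camera call.
- env.hand_in(): hands the job in, once; it reports no verdict.
Trained networks look in the newest picture that a camera, given by its name, has taken for a name from the list of things; names that differ only in an ending like _2 or _b are one class to them, and where a whole thing is asked for, a point or a joint stands for the part that bears it (a point fixed in the world has none). Each returns a list of dicts, best first, with "conf" (0 to 1); they miss things now and then, are a little off and sometimes report something else, mostly with a low value. They report only what shows in the picture. A call takes as long as a camera call. They do not tell look-alikes from the thing itself.
- env.regions_of(query, camera): "region" (384x512 bool, what is visible of it).
- env.landmark_of(query, camera): "location" ([x, y, z] in m, in world coordinates, good to about 4 mm: a listed point, or the origin of a listed thing).
The state is a dict: "time": time; "qpos": joint angles; "joint_vel": joint speeds; "joint_torque": joint torques, N m; "position": TCP position; "orientation": TCP orientation; "ft_force": force on the tool from outside, world axes, zero at the start; "moment": the same for the moment, N m; "opening": finger opening in m.
Only numpy, scipy, OpenCV 4.12 (cv2) and the standard library are available. Lean on these libraries where they do the work, as an engineer would, in place of code of your own. Each camera call takes 0.05 s, during which the arm holds its last target. There are 200 camera calls.

### The job

Take the stack of gearbox parts apart from the top down, one part at a time: the small pulley goes into the middle of the steel dish, the round collar onto the middle of the scanner turntable, the square block onto the middle of the scale's pan, and last the cover plate flat onto the middle of the dark stone surface plate, its length along the stone's length. Set each part down gently and upright rather than letting it fall, and leave the mug and the bottle standing where they are.

Things in the scene. Friction and masses are not known exactly. Their poses are not given: they have to be found in the camera images.
- pulley: small aluminium V-groove pulley, the top of the stack: diameter 34 mm over both flanges (24 mm at the bottom of the groove between them), 24 mm high, axis upright, about 50 g. It rests on either the collar or the square block. Origin: centre of its underside; z up along its axis.
- collar: round dark grey plastic collar, outside diameter 52 mm, bore 20 mm, 20 mm high, about 60 g, lying flat on one end of the cover plate, possibly with the pulley on top of it. Origin: centre of its underside; z up along its axis.
- square_block: dark grey plastic square block, 44 x 44 mm, 20 mm high, with a light 16 mm disc in the middle of its top, about 60 g, lying flat on the other end of the cover plate, its sides turned up to 20 degrees from the plate's, possibly with the pulley on top of it. Origin: centre of its underside; x and y square to its sides, z up.
- cover_plate: rectangular aluminium plate 140 x 60 mm, 14 mm thick, about 0.3 kg, lying flat on the table at the bottom of the stack; collar and square block lie on it side by side, about 38 mm either way from its middle along its length. Origin: centre of its underside; x along the 140 mm length, y along the 60 mm width, z up.
- dish: round shallow steel parts dish, fixed: outside diameter 120 mm at the rim, rim 11 mm above the table, wall 3 mm; flat inner floor of about 106 mm diameter, 4 mm above the table. Origin: centre of its underside, on the table.
- turntable: round scanner turntable, black with a grey mat on top and white tick marks near its edge, fixed, does not turn: diameter 120 mm, flat top 30 mm above the table. Origin: centre of its underside, on the table.
- scale: small grey bench scale, fixed: case 128 x 108 mm, 22 mm high, with a round steel pan of 92 mm diameter whose flat top lies 30 mm above the table and does not sink. Origin: on the table below the middle of the pan; the case reaches 72 mm to -x (where a small display lies flat), 56 mm to +x and 54 mm to either side in y.
- surface_plate: dark stone surface plate, fixed: rectangular, 170 x 100 mm, flat top 30 mm above the table. Origin: centre of its underside, on the table; x along the 170 mm length.
- mug: blue ceramic mug standing on the table, 74 mm diameter, 85 mm high, handle to its +y side; leave alone. Origin: centre of its underside.
- bottle: white bottle with a black cap standing on the table, 42 mm diameter, 100 mm high; leave alone. Origin: centre of its underside.
There are look-alikes about, which are no part of the job. Leave any green or pink look-alike of the collar alone.

How it is judged:
By the outcome, as a careful person would: the job done as asked, in the order asked, and still so for the second after the job is handed in, with the robot touching nothing.
It also fails if it takes over 115 s, if anything falls off the work surface, if the arm or the gripper's body presses on something with over 40 N, if the wrist force passes 120 N, or if a joint passes its speed limit or range.

## Working session

There is one attempt and no reset: what is moved stays moved. The work goes in short steps, Python scripts to look and compute and a tool call to move; the robot and the scene stay as the last step left them, time stands still between calls to the robot, and variables do not carry over. Pictures are saved under pics/ and viewed, about 12 in all and at most 16, crops included, and the job is handed in when it is done.

Besides the shell and the picture viewer there is one more tool, called after "Emit:" as name([rows], argument=value, ...), one row to a line, values as JSON. arm_command: Moves the arm, as the interface text tells. Its arguments: {"type":"object","properties":{"commands":{"type":"array"},"jaw":{"type":"number"},"force":{"type":"number"}},"required":["commands"]}

```bash
ls; mkdir -p pics
python3 - <<'E'
from cell import env
import cv2,numpy as np
s=env.get_state(); print(s['time'],s['position'],s['orientation'])
for c in ['scene','top']:
    im,d=env.camera(c); cv2.imwrite(f'pics/{c}0.png',im); np.save(f'pics/{c}0.npy',d)
    i=env.camera_info(c); print(c,i)
    for q in ['pulley','collar','square_block','cover_plate','dish','turntable','scale','surface_plate','mug','bottle']:
        print(q,[(np.round(r['location'],3).tolist(),round(r['conf'],2)) for r in env.landmark_of(q,c)])
print(env.camera_info('wrist'))
a=cv2.imread('pics/scene0.png');b=cv2.imread('pics/top0.png')
E
```

```text
pics
0.0 [ 0.22509977 -0.55580374  0.19891757] [ 8.29259833e-01 -5.58862418e-01 -7.78951660e-04 -5.65116326e-04]
scene {'camera_matrix': array([[456.56463909,   0.        , 259.29693578],
       [  0.        , 456.56463909, 189.36559343],
       [  0.        ,   0.        ,   1.        ]]), 'k1': 0.003134011384663186, 'origin': array([1.21253027, 0.35104381, 0.78566499]), 'rotation': array([ 0.47421795,  0.79231584, -0.32720767, -0.20071893])}
pulley [([0.399, -0.186, 0.033], 0.63)]
collar [([0.506, -0.089, -0.002], 0.91), ([0.478, -0.3, 0.007], 0.84), ([0.58, -0.197, -0.002], 0.77), ([0.476, -0.184, 0.012], 0.54)]
square_block [([0.401, -0.188, 0.015], 0.52)]
cover_plate [([0.438, -0.184, 0.001], 0.86)]
dish [([0.609, 0.342, 0.001], 0.94)]
turntable [([0.653, -0.009, 0.001], 0.89)]
scale []
surface_plate [([0.46, 0.194, -0.005], 0.89), ([0.619, -0.352, -0.0], 0.68)]
mug [([0.702, 0.176, 0.003], 0.79)]
bottle [([0.695, -0.177, 0.0], 0.87)]
top {'camera_matrix': array([[384.74310101,   0.        , 258.40776091],
       [  0.        , 384.74310101, 189.7020494 ],
       [  0.        , 
[... 561 characters left out ...]
.35, 0.003], 0.63)]
surface_plate [([0.461, 0.188, -0.0], 0.57)]
mug [([0.704, 0.177, -0.002], 0.65)]
bottle [([0.691, -0.182, -0.001], 0.85)]
{'camera_matrix': array([[278.78289955,   0.        , 254.65872993],
       [  0.        , 278.78289955, 188.43312572],
       [  0.        ,   0.        ,   1.        ]]), 'k1': -0.027846391032086477, 'T_tool_cam': array([[ 9.99999337e-01,  6.79362904e-04, -9.29330404e-04,
        -5.21303581e-04],
       [-4.09324402e-04,  9.64376803e-01,  2.64532068e-01,
        -7.22001528e-02],
       [ 1.07593796e-03, -2.64531512e-01,  9.64376442e-01,
        -1.84717159e-01],
       [ 0.00000000e+00,  0.00000000e+00,  0.00000000e+00,
         1.00000000e+00]])}
```

View pics/scene0.png

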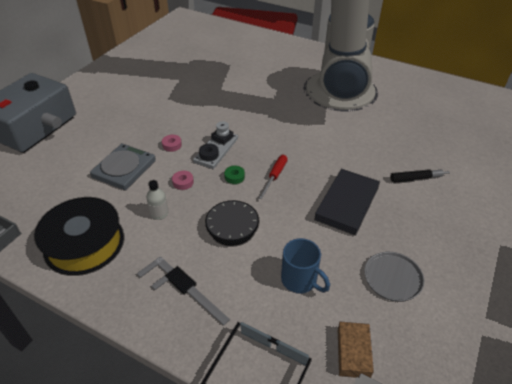

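View pics/top0.png

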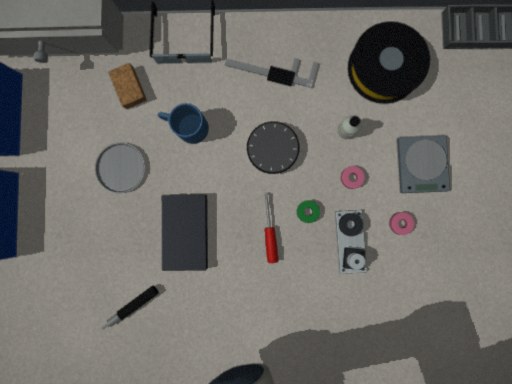

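The top view shows the stack at about (350,240): the plate with the dark grey collar at (350,224) and the square block with the pulley at (355,260). The green ring (308,211) and pink rings (352,177) and (402,222) are look-alikes and lie on the table. The only collar on the plate is the dark grey one.

```bash
cat > h.py <<'E'
from cell import env
import cv2,numpy as np
from scipy.spatial.transform import Rotation as R
def cam(c):
    i=env.camera_info(c)
    if c=='wrist':
        s=env.get_state();T=np.eye(4);T[:3,:3]=R.from_quat(s['orientation']).as_matrix();T[:3,3]=s['position']
        T=T@i['T_tool_cam'];o,M=T[:3,3],T[:3,:3]
    else: o,M=i['origin'],R.from_quat(i['rotation']).as_matrix()
    return o,M,i['camera_matrix'],i['k1']
def rays(C,px):
    o,M,K,k=C; px=np.asarray(px,float).reshape(-1,1,2)
    n=cv2.undistortPoints(px,K,np.array([k,0,0,0,0.]))[:,0]
    return np.c_[n,np.ones(len(n))]@M.T
def atz(C,px,z):
    r=rays(C,px); return C[0]+r*((z-C[0][2])/r[:,2])[:,None]
def cloud(C,d):
    v,u=np.nonzero(d>0); r=rays(C,np.c_[u,v]); P=np.zeros(d.shape+(3,)); P[v,u]=C[0]+r*d[v,u][:,None]; return P
def rect(xy):
    (c,(w,h),a)=cv2.minAreaRect((xy*1000).astype(np.float32))
    if w<h: w,h,a=h,w,a+90
    return np.round(c,1),round(w,1),round(h,1),round((a+90)%180-90,1)
def circ(xy):
    (c,r)=cv2.minEnclosingCircle((xy*1000).astype(np.float32)); return np.round(c,1),round(2*r,1)
E
python3 - <<'E'
from h import *
for c in ['top','scene']:
    C=cam(c); im,d=env.camera(c); P=cloud(C,d)
    print(c,'tablez',np.median(P[230:300,215:250,2]) if c=='top' else '')
    for q,z in [('dish',.011),('turntable',.03),('scale',.03),('surface_plate',.03),('cover_plate',.014),('mug',.085),('bottle',.1)]:
        rs=env.regions_of(q,c)
        if not rs: print(q,'none');continue
        m=rs[0]['region']; pts=P[m]; h=np.percentile(pts[:,2],[50,95])
        sel=pts[(abs(pts[:,2]-z)<.005)]
        if len(sel)<20: print(q,'few',h);continue
        print(q,round(rs[0]['conf'],2),np.round(h,4),len(sel),'circ',circ(sel[:,:2]),'rect',rect(sel[:,:2]),'mean',np.round(sel.mean(0)*1000,1))
E
```

```text
top tablez -2.139682816926225e-06
dish 0.73 [0.0044 0.0109] 456 circ (array([610.1, 347.8]), 121.2) rect (array([610.2, 347.6]), 117.5, 117.5, 1.0) mean [609.7 354.8   8.8]
turntable 0.73 [0.03   0.0324] 2144 circ (array([650.5,  -8.7]), 119.4) rect (array([650.2, -10.5]), 118.5, 114.9, -0.5) mean [650.   -9.2  30. ]
scale 0.61 [0.0243 0.0316] 1378 circ (array([ 611.2, -347.6]), 148.8) rect (array([ 611.8, -346.4]), 115.3, 101.0, 3.4) mean [ 619.2 -348.1   29.7]
surface_plate 0.71 [0.03   0.0323] 3309 circ (array([460.3, 191.3]), 193.6) rect (array([460.1, 191.9]), 169.4, 99.3, 0.6) mean [459.9 192.1  30. ]
cover_plate 0.88 [0.0137 0.0169] 810 circ (array([ 437.5, -181.9]), 148.8) rect (array([ 436.9, -183.4]), 140.4, 60.6, 3.1) mean [ 439.3 -178.2   13.7]
mug 0.85 [0.0381 0.0854] 221 circ (array([701.3, 178.1]), 74.4) rect (array([701.4, 177.9]), 72.8, 72.8, 54.7) mean [701.2 177.8  84.4]
bottle 0.94 [0.0672 0.1003] 78 circ (array([ 693.2, -178.8]), 21.3) rect (array([ 693.8, -179.7]), 19.8, 18.9, -5.5) mean [ 692.9 -179.    99.6]
scene tablez 
dish 0.59 [0.005  0.0113] 751 circ (ar
[... 276 characters left out ...]
792 circ (array([ 616.8, -352. ]), 140.8) rect (array([ 614.8, -346.7]), 120.8, 99.8, 5.5) mean [ 621.  -347.9   30.6]
surface_plate 0.62 [0.0303 0.0326] 2319 circ (array([461.8, 194.2]), 190.8) rect (array([461.2, 191.8]), 173.8, 100.0, 0.7) mean [468.  193.1  30.4]
cover_plate 0.79 [0.0134 0.0166] 269 circ (array([ 439.8, -179. ]), 148.4) rect (array([ 439.8, -181.5]), 141.6, 59.1, 2.7) mean [ 455.3 -166.6   13.8]
mug 0.7 [0.0524 0.0855] 291 circ (array([702.4, 177.4]), 74.7) rect (array([702.6, 177.2]), 73.6, 71.0, 25.4) mean [705.4 177.4  84.6]
bottle 0.67 [0.0562 0.1004] 64 circ (array([ 695.3, -179.3]), 21.2) rect (array([ 694.3, -179.2]), 19.8, 18.9, -77.7) mean [ 695.2 -178.1  100.1]
```

Emit:
arm_command([
  {"offset":[30,53,-5],"roll":-0.06},
  {"offset":[60,107,-15],"roll":-0.12},
  {"offset":[90,160,-25],"roll":-0.18},
  {"offset":[120,213,-40],"roll":-0.24},
  {"offset":[150,267,-50],"roll":-0.3},
  {"offset":[180,320,-60],"roll":-0.36},
  {"offset":[205,373,-70],"roll":-0.385},
  {"offset":[205,373,-70],"roll":-0.385},
], jaw=60)

```text
time: 2.9
position: [0.4311, -0.1796, 0.1293]
orientation: [0.709, -0.705, -0.001, -0.0]
ft_force: [0.3, -0.0, -0.1]
opening: 0.0604
```

```bash
cat > stack.py <<'E'
from h import *
import sys
s=env.get_state(); C=cam('wrist'); im,d=env.camera('wrist'); P=cloud(C,d); cv2.imwrite(f'pics/{sys.argv[1]}.png',im)
x=R.from_quat(s['orientation']).as_matrix()[:,0]
print('t',s['time'],'tcp',np.round(s['position']*1000,1),'jawyaw',round(np.degrees(np.arctan2(x[1],x[0])),2),'open',s['opening'])
for q,zt in [('pulley',.058),('collar',.034),('square_block',.034),('cover_plate',.014)]:
    for r in env.regions_of(q,'wrist')[:4]:
        p=P[r['region']]; sel=p[abs(p[:,2]-zt)<.003]
        if len(sel)>30: print(q,round(r['conf'],2),len(sel),'circ',circ(sel[:,:2]),'rect',rect(sel[:,:2]),'z',round(np.median(sel[:,2])*1000,1))
        else: print(q,round(r['conf'],2),'few',np.round(np.median(p,0),3))
E
python3 stack.py w1
```

```text
t 2.9 tcp [ 431.1 -179.6  129.3] jawyaw -89.65 open 0.06035717158212285
pulley 0.6 858 circ (array([ 397.9, -185.4]), 34.2) rect (array([ 397.9, -185.4]), 34.0, 31.8, -0.1) z 58.0
collar 0.91 few [ 0.479 -0.297  0.02 ]
collar 0.79 few [ 0.505 -0.088  0.02 ]
collar 0.75 few [ 0.582 -0.189  0.02 ]
collar 0.69 1786 circ (array([ 475.8, -180.3]), 51.7) rect (array([ 476.1, -180.4]), 50.8, 50.6, 23.3) z 34.0
square_block 0.69 577 circ (array([ 401.9, -186.1]), 58.3) rect (array([ 400.8, -186.4]), 43.7, 43.5, 84.4) z 34.0
cover_plate 0.6 2877 circ (array([ 437.3, -183.4]), 149.4) rect (array([ 437.1, -183.1]), 139.8, 59.9, 3.5) z 14.0
cover_plate 0.53 few [ 0.402 -0.185  0.058]
```

View pics/w1.png

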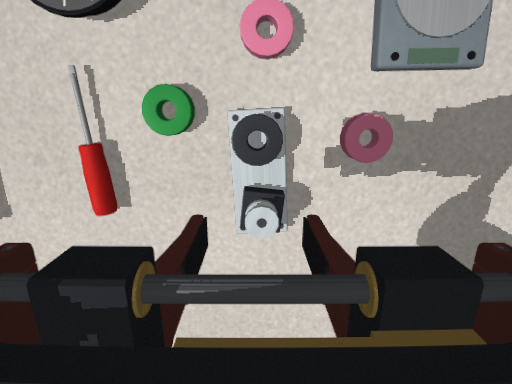

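The close view shows the pulley at (262,220) on the square block, and the dark grey collar at (257,139) on the plate. The green ring at (168,110) and pink rings at (267,27) and (367,137) sit on the table with tops at 20 mm, so they are not the collar. The measured sizes match those given. Next I descend on the pulley.

Emit:
arm_command([
  {"offset":[-16,-1,0],"roll":0},
  {"offset":[-32,-2,-20],"roll":0},
  {"offset":[-32,-2,-50],"roll":0},
  {"offset":[-32,-2,-70],"roll":0},
  {"offset":[-32,-2,-80],"roll":0},
  {"offset":[-32,-2,-88],"roll":0},
  {"offset":[-32,-2,-91],"roll":0},
  {"offset":[-32,-2,-91],"roll":0},
])

```text
time: 4.15
position: [0.3985, -0.1852, 0.0394]
orientation: [-0.707, 0.707, -0.0, 0.0]
ft_force: [0.4, 0.1, 0.4]
opening: 0.06
```

Emit:
arm_command([
  {"offset":[0,0,0],"roll":0},
  {"offset":[0,0,0],"roll":0},
  {"offset":[0,0,0],"roll":0},
  {"offset":[0,0,0],"roll":0},
  {"offset":[0,0,0],"roll":0},
  {"offset":[0,0,0],"roll":0},
  {"offset":[0,0,3],"roll":0},
  {"offset":[0,0,8],"roll":0},
], jaw=28, force=15)

```text
time: 5.15
position: [0.3982, -0.1851, 0.0472]
orientation: [-0.707, 0.707, 0.0, -0.0]
ft_force: [0.1, 0.0, 0.1]
opening: 0.0277
```

```bash
python3 stack.py w2; python3 -c "
from h import *
a=cv2.imread('pics/w2.png')[150:384,130:390];cv2.imwrite('pics/w2c.png',cv2.resize(a,None,fx=2.5,fy=2.5))"
```

```text
t 5.15 tcp [ 398.2 -185.1   47.2] jawyaw -90.01 open 0.02772883113757746
pulley 0.63 1758 circ (array([ 398. , -185.6]), 34.0) rect (array([ 398.4, -185. ]), 33.1, 30.5, -4.3) z 58.0
collar 0.91 few [ 0.505 -0.089  0.02 ]
collar 0.79 few [ 0.478 -0.296  0.02 ]
collar 0.75 3786 circ (array([ 475.6, -180.7]), 51.6) rect (array([ 475.5, -180.8]), 50.3, 50.0, -78.1) z 34.0
square_block 0.56 1176 circ (array([ 407.9, -187.1]), 50.5) rect (array([ 407.8, -187.2]), 44.1, 29.2, 84.9) z 34.0
cover_plate 0.72 5536 circ (array([ 438.5, -183.3]), 146.8) rect (array([ 437.3, -183.2]), 138.7, 60.3, 3.3) z 14.0
```

View pics/w2c.png

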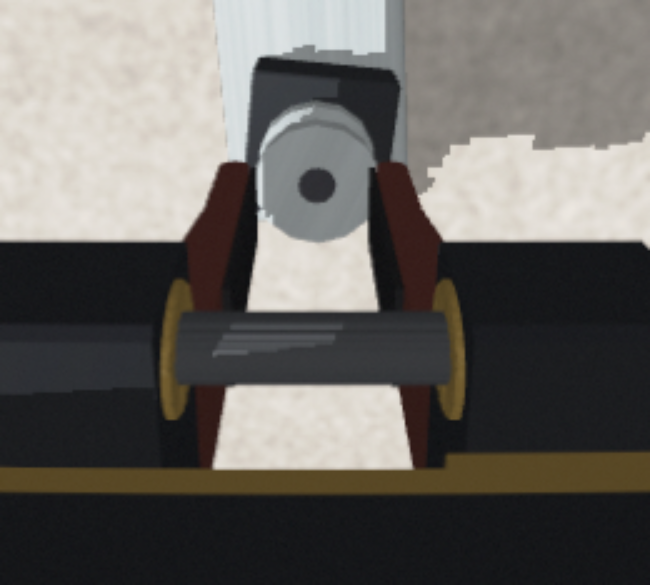

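The crop shows the fingers at either side of the pulley at (317,185), which is still standing at z=58. The jaw ran to its 28 mm target, so the pulley isn't gripped. I'll check the finger geometry in the depth.

Run:
```python
from h import *
C=cam('wrist'); im,d=env.camera('wrist'); P=cloud(C,d)*1000
Q=P[(d>0)&(abs(P[...,0]-398)<25)&(abs(P[...,1]+185)<45)&(P[...,2]>36)]
for z in range(36,120,4):
    s=Q[(Q[:,2]>=z)&(Q[:,2]<z+4)]
    if len(s)<3: continue
    y=s[:,1]+185
    print(z,len(s),'x',s[:,0].min().round(),s[:,0].max().round(),'yhist',np.histogram(y,bins=np.arange(-45,46,5))[0])
print(env.get_state()['opening'])
```

```text
36 78 x 402.0 415.0 yhist [ 0  0  0  0  0  4 10 14 12 11 12 13  2  0  0  0  0  0]
40 184 x 401.0 415.0 yhist [ 0  0  0  0  0  6 25 29 34 32 32 24  2  0  0  0  0  0]
48 4 x 405.0 413.0 yhist [0 0 0 0 0 1 0 0 0 1 0 2 0 0 0 0 0 0]
52 70 x 402.0 415.0 yhist [ 0  0  0  0  0  3  9 15 11 10 12  8  2  0  0  0  0  0]
56 1775 x 381.0 415.0 yhist [  0   0   0   0   0   8 220 329 329 371 289 220   9   0   0   0   0   0]
68 59 x 394.0 409.0 yhist [ 0  0  0  0  3  7 20  0  0  0  0 16  8  5  0  0  0  0]
72 110 x 388.0 410.0 yhist [ 0  0  0  0 11 24 19  0  0  0  0 19 22 15  0  0  0  0]
76 107 x 393.0 410.0 yhist [ 0  0  0  0  8 23 25  0  0  0  0 18 20 13  0  0  0  0]
80 127 x 388.0 410.0 yhist [ 0  0  0  0 13 24 24  0  0  0  0 22 29 15  0  0  0  0]
84 141 x 390.0 410.0 yhist [ 0  0  0  0  9 28 33  0  0  0  0 30 26 15  0  0  0  0]
88 143 x 388.0 410.0 yhist [ 0  0  0  0 15 27 28  0  0  0  0 23 30 20  0  0  0  0]
92 163 x 388.0 410.0 yhist [ 0  0  0  0 15 35 35  0  0  0  0 26 33 19  0  0  0  0]
96 151 x 388.0 410.0 yhist [ 0  0  0  0 14 27 34  0  0  0  0 30 26 20  0  0  0  0]
100 196 x 388.0 410.0 yhist [ 0  0  0  0 24 40 36  0  0  0  0 32 38 26  0  0  0  0]
104 199 x 390.0 410.0 yhist [ 0  0  0  0 26 35 38  0  0  0  0 26 42 32  0  0  0  0]
108 224 x 393.0 410.0 yhist [ 0  0  0  0 33 45 37  0  0  0  0 30 40 37  2  0  0  0]
112 226 x 395.0 410.0 yhist [ 0  0  0  0 26 50 33  0  0  0  0 31 52 34  0  0  0  0]
116 210 x 398.0 410.0 yhist [ 0  0  0  0 21 47 37  0  0  0  0 27 48 30  0  0  0  0]
0.02808863266067918
```

Run:
```python
from h import *
s=env.get_state();C=cam('wrist'); im,d=env.camera('wrist'); P=cloud(C,d)*1000
Q=P[(d>0)&(abs(P[...,0]-398)<25)&(abs(P[...,1]+185)<45)&(P[...,2]>61)]
print(s['position'],np.sort(Q[:,2])[:12].round(1), 'inner y',[np.sort(np.abs(q[:,1]+185.1))[:3].round(1) for q in (Q[Q[:,1]<-185],Q[Q[:,1]>-185])])
m=(d>0)&(d<.3); v,u=np.nonzero(m&(P[...,2]>61)&(P[...,2]<75)); print(u.min(),u.max(),v.min(),v.max())
```

```text
[ 0.39820564 -0.18511694  0.0470022 ] [69.4 69.5 69.5 69.5 69.6 69.6 69.7 69.7 69.7 69.9 70.  70.2] inner y [array([0., 0., 0.]), array([0.1, 0.1, 0.1])]
217 292 215 249
```

Depth shows the finger ends at z≈69 when the reported TCP is at 47. So the fingers really end about 22 mm above the reported TCP, which explains why they closed above the pulley. I'll reopen and go down by that much more, slowly.

Emit:
arm_command([
  {"offset":[0,0,0],"roll":0},
  {"offset":[0,0,0],"roll":0},
  {"offset":[0,0,0],"roll":0},
  {"offset":[0,0,-6],"roll":0},
  {"offset":[0,0,-12],"roll":0},
  {"offset":[0,0,-18],"roll":0},
  {"offset":[0,0,-24],"roll":0},
  {"offset":[0,0,-24],"roll":0},
], jaw=56)

```text
time: 6.5
position: [0.3978, -0.1849, 0.0223]
orientation: [-0.707, 0.707, 0.001, -0.0]
ft_force: [0.3, -0.4, 0.6]
opening: 0.056
```

Emit:
arm_command([
  {"offset":[0,0,-4],"roll":0},
  {"offset":[0,0,-8],"roll":0},
  {"offset":[0,0,-8],"roll":0},
  {"offset":[0,0,-8],"roll":0},
  {"offset":[0,0,-8],"roll":0},
  {"offset":[0,0,-8],"roll":0},
  {"offset":[0,0,-8],"roll":0},
  {"offset":[0,0,-8],"roll":0},
], jaw=28)

```text
time: 7.5
position: [0.3982, -0.1851, 0.015]
orientation: [-0.707, 0.707, -0.0, 0.0]
ft_force: [0.3, -0.3, -0.3]
opening: 0.0334
```

Emit:
arm_command([
  {"offset":[0,0,20],"roll":0},
  {"offset":[0,0,60],"roll":0},
  {"offset":[10,20,85],"roll":0},
  {"offset":[30,75,90],"roll":0},
  {"offset":[50,130,90],"roll":0},
  {"offset":[72,185,90],"roll":0},
  {"offset":[94,240,90],"roll":0},
  {"offset":[116,295,90],"roll":0},
])

```text
time: 8.5
position: [0.5148, 0.1118, 0.1052]
orientation: [-0.707, 0.707, -0.0, 0.0]
ft_force: [1.2, -0.3, 0.5]
opening: 0.0333
```

Emit:
arm_command([
  {"offset":[20,50,0],"roll":0},
  {"offset":[40,100,0],"roll":0},
  {"offset":[60,150,0],"roll":0},
  {"offset":[80,200,-10],"roll":0},
  {"offset":[96,237,-30],"roll":0},
  {"offset":[96,237,-60],"roll":0},
  {"offset":[96,237,-80],"roll":0},
  {"offset":[96,237,-90],"roll":0},
])

```text
time: 9.5
position: [0.6096, 0.3461, 0.0134]
orientation: [-0.707, 0.707, 0.0, -0.001]
ft_force: [0.3, -0.2, -0.8]
opening: 0.0331
```

```bash
cat > held.py <<'E'
# lowest points of what is held near the tool, and surroundings
from h import *
import sys
s=env.get_state();t=s['position']*1000;C=cam('wrist'); im,d=env.camera('wrist'); P=cloud(C,d)*1000; cv2.imwrite(f'pics/{sys.argv[1]}.png',im)
x=R.from_quat(s['orientation']).as_matrix()[:,0]
print(s['time'],t.round(1),'yaw',round(np.degrees(np.arctan2(x[1],x[0])),2),s['opening'],s['ft_force'].round(1))
for q in sys.argv[2:]:
    for r in env.regions_of(q,'wrist')[:3]:
        p=P[r['region']&(d>0)]; zt=np.percentile(p[:,2],[3,50,97]).round(1); top=p[abs(p[:,2]-zt[2])<3]
        print(q,round(r['conf'],2),'z',zt,'circ',circ(top[:,:2]/1000),'rect',rect(top[:,:2]/1000))
E
python3 held.py w3 pulley dish
```

```text
9.5 [609.6 346.1  13.4] yaw -90.04 0.03311400355516694 [ 0.3 -0.2 -0.8]
pulley 0.68 z [36.9 56.8 58. ] circ (array([609.5, 346.8]), 34.6) rect (array([609.8, 346.6]), 33.5, 33.3, 65.7)
dish 0.64 z [ 2.9  4.3 11.3] circ (array([607.8, 347.7]), 119.4) rect (array([625.8, 347.6]), 118.9, 82.2, 89.9)
```

Emit:
arm_command([
  {"offset":[0,1,-8],"roll":0},
  {"offset":[0,1,-16],"roll":0},
  {"offset":[0,1,-22],"roll":0},
  {"offset":[0,1,-26],"roll":0},
  {"offset":[0,1,-28],"roll":0},
  {"offset":[0,1,-29],"roll":0},
  {"offset":[0,1,-29.5],"roll":0},
  {"offset":[0,1,-29.5],"roll":0},
])

```text
time: 10.65
position: [0.6103, 0.3479, -0.0142]
orientation: [-0.707, 0.707, -0.0, 0.0]
ft_force: [-0.3, -0.1, -0.8]
opening: 0.0335
```

Emit:
arm_command([
  {"offset":[0,0,-0.5],"roll":0},
  {"offset":[0,0,-1],"roll":0},
  {"offset":[0,0,-1],"roll":0},
  {"offset":[0,0,-1],"roll":0},
  {"offset":[0,0,-1],"roll":0},
  {"offset":[0,0,-1],"roll":0},
  {"offset":[0,0,-1],"roll":0},
  {"offset":[0,0,-1],"roll":0},
])

```text
time: 11.65
position: [0.6102, 0.3479, -0.0155]
orientation: [-0.707, 0.707, -0.0, 0.0]
ft_force: [0.4, -0.5, -0.1]
opening: 0.0333
```

```bash
python3 held.py w4 pulley
```

```text
11.65 [610.2 347.9 -15.5] yaw -90.01 0.033324866236490454 [ 0.4 -0.5 -0.1]
pulley 0.64 z [ 5.7 28.  29.2] circ (array([610.1, 348.4]), 34.3) rect (array([610. , 348.5]), 33.6, 33.6, 53.1)
```

Weight is off the gripper and the pulley's top is at 28 mm, so it's on the dish floor. I'll release and rise.

Emit:
arm_command([
  {"offset":[0,0,0],"roll":0},
  {"offset":[0,0,0],"roll":0},
  {"offset":[0,0,0],"roll":0},
  {"offset":[0,0,0],"roll":0},
  {"offset":[0,0,10],"roll":0},
  {"offset":[0,0,40],"roll":0},
  {"offset":[0,0,90],"roll":0},
  {"offset":[0,0,120],"roll":0},
], jaw=50)

```text
time: 12.75
position: [0.6111, 0.3483, 0.109]
orientation: [-0.707, 0.707, -0.001, 0.002]
ft_force: [0.0, -0.1, -0.7]
opening: 0.0497
```

```bash
python3 held.py w5 pulley dish; python3 -c "
from h import *
a=cv2.imread('pics/w1.png')[80:250,120:410];cv2.imwrite('pics/c1.png',cv2.resize(a,None,fx=2.5,fy=2.5))"
```

```text
12.75 [611.1 348.3 109. ] yaw -90.01 0.04974793925633935 [ 0.  -0.1 -0.7]
pulley 0.76 z [ 4.6 27.9 29.3] circ (array([610.1, 348.5]), 34.0) rect (array([610.1, 348.9]), 33.9, 31.8, 0.5)
dish 0.94 z [ 2.7  4.3 11.5] circ (array([607.5, 347.8]), 119.7) rect (array([608. , 347.9]), 118.6, 118.2, -41.8)
```

View pics/c1.png

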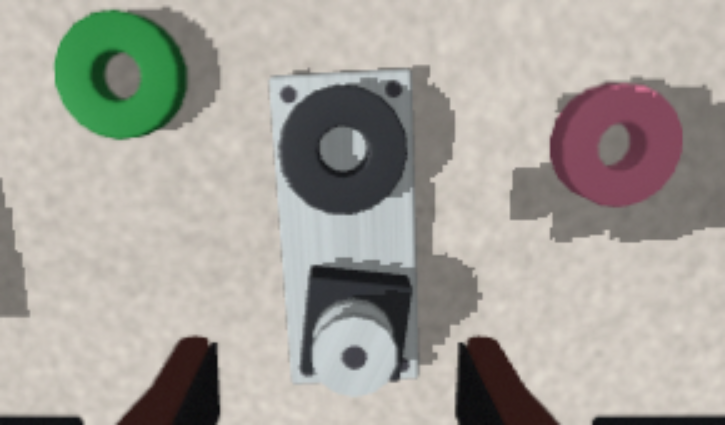

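The crop confirms that the dark grey collar at (343,150) is the only ring on the plate. The pulley is centred in the dish and upright. Next is the collar.

Emit:
arm_command([
  {"offset":[-14,-56,0],"roll":0},
  {"offset":[-28,-112,0],"roll":0},
  {"offset":[-42,-168,0],"roll":0},
  {"offset":[-57,-225,0],"roll":0},
  {"offset":[-71,-282,0],"roll":0},
  {"offset":[-86,-340,0],"roll":0},
  {"offset":[-100,-398,0],"roll":0},
  {"offset":[-115,-455,-5],"roll":0},
], jaw=72)

```text
time: 13.9
position: [0.4938, -0.1087, 0.0978]
orientation: [-0.707, 0.707, 0.001, -0.0]
ft_force: [0.1, -0.5, -0.1]
opening: 0.0718
```

Emit:
arm_command([
  {"offset":[-12,-45,-5],"roll":0},
  {"offset":[-19,-73.5,-25],"roll":0},
  {"offset":[-19,-73.5,-55],"roll":0},
  {"offset":[-19,-73.5,-80],"roll":0},
  {"offset":[-19,-73.5,-92],"roll":0},
  {"offset":[-19,-73.5,-100],"roll":0},
  {"offset":[-19,-73.5,-104],"roll":0},
  {"offset":[-19,-73.5,-104],"roll":0},
])

```text
time: 14.9
position: [0.4765, -0.1806, -0.0041]
orientation: [0.707, -0.707, 0.0, -0.0]
ft_force: [-0.2, 0.1, 0.1]
opening: 0.072
```

```bash
python3 held.py w6 collar cover_plate
```

```text
14.9 [ 476.5 -180.6   -4.1] yaw -90.0 0.07199195975694546 [-0.2  0.1  0.1]
collar 0.66 z [ 6.9 19.9 21.3] circ (array([ 581.9, -189.2]), 51.9) rect (array([ 580.5, -189.2]), 51.2, 47.8, -90.0)
collar 0.63 z [19.1 33.2 34.9] circ (array([ 414.6, -187.6]), 45.5) rect (array([ 414.4, -188.1]), 44.5, 17.0, 84.9)
collar 0.58 z [ 4.1 19.9 21.2] circ (array([504.8, -88. ]), 52.7) rect (array([504.7, -88.1]), 51.7, 51.0, -44.7)
cover_plate 0.93 z [ 4.5 13.9 15.3] circ (array([ 447.7, -183. ]), 131.2) rect (array([ 448. , -182.6]), 117.9, 59.8, 3.1)
```

Emit:
arm_command([
  {"offset":[0,0,0],"roll":0},
  {"offset":[0,0,0],"roll":0},
  {"offset":[0,0,0],"roll":0},
  {"offset":[0,0,0],"roll":0},
  {"offset":[0,0,0],"roll":0},
  {"offset":[0,0,5],"roll":0},
  {"offset":[0,0,25],"roll":0},
  {"offset":[0,0,60],"roll":0},
], jaw=44, force=18)

```text
time: 16.05
position: [0.475, -0.1801, 0.0545]
orientation: [-0.707, 0.707, 0.002, -0.001]
ft_force: [0.1, -0.6, -0.6]
opening: 0.052
```

Emit:
arm_command([
  {"offset":[35,34,10],"roll":0},
  {"offset":[75,74,20],"roll":0},
  {"offset":[115,113,20],"roll":0},
  {"offset":[150,147,10],"roll":0},
  {"offset":[174.5,171.5,0],"roll":0},
  {"offset":[174.5,171.5,-15],"roll":0},
  {"offset":[174.5,171.5,-25],"roll":0},
  {"offset":[174.5,171.5,-30],"roll":0},
])

```text
time: 17.05
position: [0.6497, -0.0102, 0.0246]
orientation: [-0.707, 0.708, 0.0, -0.001]
ft_force: [0.3, 0.0, -1.1]
opening: 0.0519
```

```bash
python3 held.py w7 collar turntable
```

```text
17.05 [649.7 -10.2  24.6] yaw -90.09 0.05194230766876031 [ 0.3  0.  -1.1]
collar 0.72 z [47.9 62.6 63.8] circ (array([649.7,  -9.7]), 51.4) rect (array([651.4,  -9.5]), 50.6, 47.2, -88.8)
collar 0.71 z [ 1.8  9.9 19.9] circ (array([ 603.8, -175.3]), 11.2) rect (array([ 603. , -175.7]), 11.1, 4.3, -65.8)
turntable 0.65 z [28.8 30.1 31.4] circ (array([650.2,  -8.1]), 119.6) rect (array([658.1,  -8.3]), 119.0, 102.6, -89.7)
```

Emit:
arm_command([
  {"offset":[0,0,-5],"roll":0},
  {"offset":[0,0,-9],"roll":0},
  {"offset":[0,0,-12],"roll":0},
  {"offset":[0,0,-13],"roll":0},
  {"offset":[0,0,-14],"roll":0},
  {"offset":[0,0,-14.5],"roll":0},
  {"offset":[0,0,-14.5],"roll":0},
  {"offset":[0,0,-14.5],"roll":0},
])

```text
time: 18.2
position: [0.6508, -0.0091, 0.0118]
orientation: [-0.707, 0.707, -0.0, 0.0]
ft_force: [-4.3, 0.5, 4.9]
opening: 0.052
```

```bash
python3 held.py w8 collar
```

```text
18.2 [650.8  -9.1  11.8] yaw -90.01 0.05201744052246301 [-4.3  0.5  4.9]
collar 0.75 z [32.6 49.8 51.1] circ (array([650.3,  -8.6]), 51.9) rect (array([652.4,  -8.5]), 50.6, 47.4, -89.6)
```

Contact shows a few newtons and the collar's top is at 50 mm, so it is seated. I'll release and rise.

Emit:
arm_command([
  {"offset":[0,0,0.5],"roll":0},
  {"offset":[0,0,0.5],"roll":0},
  {"offset":[0,0,0.5],"roll":0},
  {"offset":[0,0,0.5],"roll":0},
  {"offset":[0,0,10],"roll":0},
  {"offset":[0,0,40],"roll":0},
  {"offset":[0,0,80],"roll":0},
  {"offset":[0,0,95],"roll":0},
], jaw=68)

```text
time: 19.3
position: [0.6522, -0.0092, 0.1101]
orientation: [-0.707, 0.707, -0.002, 0.002]
ft_force: [-0.2, -0.6, -0.3]
opening: 0.0679
```

```bash
python3 held.py w9 collar turntable
```

```text
19.3 [652.2  -9.2 110.1] yaw -90.01 0.06789925683731024 [-0.2 -0.6 -0.3]
collar 0.84 z [ 2.4 18.8 20.6] circ (array([ 586.4, -188.4]), 49.8) rect (array([ 596.2, -188.5]), 49.8, 23.0, 89.4)
collar 0.7 z [ 4.9 19.5 20.8] circ (array([499.2, -84.4]), 48.7) rect (array([495. , -84.3]), 43.9, 31.7, 89.8)
turntable 0.81 z [28.8 30.1 31.4] circ (array([649.8,  -8.3]), 119.3) rect (array([649.9,  -7.8]), 117.9, 117.1, -63.0)
```

Emit:
arm_command([
  {"offset":[-40,-32,10],"roll":0},
  {"offset":[-85,-67,10],"roll":-0.02},
  {"offset":[-130,-103,10],"roll":-0.05},
  {"offset":[-175,-138,10],"roll":-0.08},
  {"offset":[-220.5,-174,10],"roll":-0.09},
  {"offset":[-220.5,-174,10],"roll":-0.09},
  {"offset":[-220.5,-174,10],"roll":-0.09},
  {"offset":[-220.5,-174,10],"roll":-0.09},
])

```text
time: 20.45
position: [0.4308, -0.1822, 0.1152]
orientation: [-0.675, 0.738, 0.001, -0.0]
ft_force: [0.6, 0.2, -0.3]
opening: 0.0684
```

```bash
python3 stack.py w10
python3 - <<'E'
from h import *
C=cam('top'); im,d=env.camera('top'); P=cloud(C,d)
cv2.imwrite('pics/top1.png',im)
for q in ['collar','pulley']:
    for r in env.regions_of(q,'top'): p=P[r['region']]; print(q,round(r['conf'],2),np.round(np.median(p,0),3))
E
```

```text
t 20.45 tcp [ 430.8 -182.2  115.2] jawyaw -95.08 open 0.06843036942331558
collar 0.77 few [ 0.478 -0.296  0.02 ]
collar 0.72 few [ 0.505 -0.088  0.02 ]
collar 0.69 few [ 0.579 -0.188  0.02 ]
cover_plate 0.82 5357 circ (array([ 437.7, -184. ]), 148.9) rect (array([ 437.1, -183.1]), 139.8, 60.1, 3.4) z 14.0
collar 0.92 [ 0.506 -0.087  0.02 ]
collar 0.78 [ 0.651 -0.009  0.05 ]
collar 0.77 [ 0.582 -0.188  0.019]
collar 0.65 [ 0.487 -0.287  0.019]
pulley 0.62 [0.61  0.345 0.027]
```

View pics/top1.png

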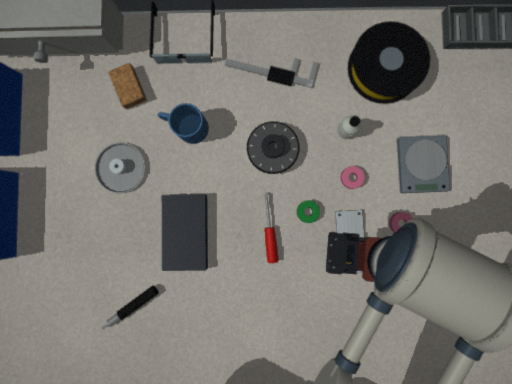

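Top view: the pulley is in the dish at (117,166) and the collar is on the turntable at (273,147). The plate is unmoved. Next I measure the block from depth.

Run:
```python
from h import *
C=cam('wrist'); im,d=env.camera('wrist'); P=cloud(C,d)
m=(d>0)&(abs(P[...,2]-.034)<.002)&(np.hypot(P[...,0]-.4,P[...,1]+.186)<.05)
print(m.sum(),rect(P[m][:,:2]),P[m].mean(0)*1000)
C=cam('top'); im,d=env.camera('top'); P=cloud(C,d)
# scale: pan points vs case
m=(d>0)&(abs(P[...,2]-.03)<.0035)&(abs(P[...,0]-.62)<.09)&(abs(P[...,1]+.35)<.07)
l,n,st,ct=0,0,0,0
n,l,st,ct=cv2.connectedComponentsWithStats(m.astype(np.uint8))
i=1+st[1:,4].argmax();p=P[l==i];print('pan',len(p),circ(p[:,:2]),rect(p[:,:2]),p.mean(0)*1000)
m=(d>0)&(abs(P[...,2]-.0225)<.01)&(abs(P[...,0]-.62)<.1)&(abs(P[...,1]+.35)<.08)
print('case',rect(P[m][:,:2]))
```

```text
1720 (array([ 400.5, -186.5]), 43.9, 43.8, 84.0) [ 401.20485906 -186.26441426   33.97193549]
pan 1315 (array([ 620.2, -348.6]), 93.9) (array([ 619.9, -349. ]), 91.8, 90.0, -89.6) [ 619.66982373 -348.07615147   29.94922445]
case (array([ 611.9, -349. ]), 128.5, 108.8, 1.9)
```

Emit:
arm_command([
  {"offset":[-15,-2,-20],"roll":-0.016},
  {"offset":[-29.5,-3.5,-50],"roll":-0.016},
  {"offset":[-29.5,-3.5,-80],"roll":-0.016},
  {"offset":[-29.5,-3.5,-100],"roll":-0.016},
  {"offset":[-29.5,-3.5,-110],"roll":-0.016},
  {"offset":[-29.5,-3.5,-117],"roll":-0.016},
  {"offset":[-29.5,-3.5,-120],"roll":-0.016},
  {"offset":[-29.5,-3.5,-120],"roll":-0.016},
])

```text
time: 21.95
position: [0.401, -0.1868, -0.0035]
orientation: [-0.669, 0.744, -0.0, 0.0]
ft_force: [-0.3, 0.2, 0.5]
opening: 0.068
```

Emit:
arm_command([
  {"offset":[0,0,0],"roll":0},
  {"offset":[0,0,0],"roll":0},
  {"offset":[0,0,0],"roll":0},
  {"offset":[0,0,0],"roll":0},
  {"offset":[0,0,0],"roll":0},
  {"offset":[0,0,5],"roll":0},
  {"offset":[0,0,25],"roll":0},
  {"offset":[0,0,60],"roll":0},
], jaw=36)

```text
time: 22.95
position: [0.3996, -0.186, 0.0552]
orientation: [-0.669, 0.744, 0.002, -0.001]
ft_force: [0.2, -0.3, -1.6]
opening: 0.0439
```

Emit:
arm_command([
  {"offset":[35,-26,15],"roll":0.02},
  {"offset":[80,-59,20],"roll":0.05},
  {"offset":[125,-92,20],"roll":0.08},
  {"offset":[170,-126,15],"roll":0.11},
  {"offset":[205,-151,0],"roll":0.14},
  {"offset":[219.5,-162,-15],"roll":0.14},
  {"offset":[219.5,-162,-25],"roll":0.14},
  {"offset":[219.5,-162,-30],"roll":0.14},
])

```text
time: 23.95
position: [0.6194, -0.348, 0.025]
orientation: [0.719, -0.695, -0.001, 0.0]
ft_force: [-0.1, -1.2, -0.8]
opening: 0.0436
```

```bash
python3 held.py w11 square_block scale
python3 - <<'E'
from h import *
C=cam('wrist'); im,d=env.camera('wrist'); P=cloud(C,d);
m=(d>0)&(P[...,2]>.04)&(P[...,2]<.07)&(np.hypot(P[...,0]-.62,P[...,1]+.3487)<.04)
print(m.sum(),rect(P[m][:,:2]),np.percentile(P[m][:,2],[2,50,90]))
E
```

```text
23.95 [ 619.4 -348.    25. ] yaw -88.06 0.04355339236455706 [-0.1 -1.2 -0.8]
square_block 0.76 z [49.2 62.6 63.8] circ (array([ 619. , -347.5]), 60.5) rect (array([ 619.3, -347.4]), 44.1, 44.0, -88.0)
square_block 0.39 z [16.5 22.8 31.1] circ (array([ 619.4, -349.4]), 91.9) rect (array([ 629. , -352.5]), 91.0, 71.4, 70.2)
scale 0.74 z [18.8 22.8 31. ] circ (array([ 619.4, -349.4]), 91.9) rect (array([ 629. , -352.5]), 91.0, 71.4, 70.2)
6355 (array([ 619.7, -347.6]), 61.7, 44.1, -87.7) [0.04931366 0.06427592 0.06521091]
```

Emit:
arm_command([
  {"offset":[0,-0.5,-5],"roll":0},
  {"offset":[0,-0.5,-9],"roll":0},
  {"offset":[0,-0.5,-11],"roll":0},
  {"offset":[0,-0.5,-12.5],"roll":0},
  {"offset":[0,-0.5,-13.5],"roll":0},
  {"offset":[0,-0.5,-14],"roll":0},
  {"offset":[0,-0.5,-14],"roll":0},
  {"offset":[0,-0.5,-14],"roll":0},
])

```text
time: 25.15
position: [0.6203, -0.3492, 0.0124]
orientation: [0.719, -0.695, 0.0, -0.0]
ft_force: [-1.3, -0.1, 1.2]
opening: 0.0442
```

```bash
python3 held.py w12 square_block
```

```text
25.15 [ 620.3 -349.2   12.4] yaw -88.06 0.044182057976546306 [-1.3 -0.1  1.2]
square_block 0.9 z [37.  49.9 51.1] circ (array([ 620.2, -349. ]), 60.2) rect (array([ 619.9, -348.5]), 44.3, 44.0, 2.2)
```

Seated, with the top at 50 mm. I'll release and rise.

Emit:
arm_command([
  {"offset":[0,0,0],"roll":0},
  {"offset":[0,0,0],"roll":0},
  {"offset":[0,0,0],"roll":0},
  {"offset":[0,0,0],"roll":0},
  {"offset":[0,0,10],"roll":0},
  {"offset":[0,0,40],"roll":0},
  {"offset":[0,0,80],"roll":0},
  {"offset":[0,0,104],"roll":0},
], jaw=60)

```text
time: 26.25
position: [0.621, -0.3496, 0.12]
orientation: [0.719, -0.695, 0.002, -0.0]
ft_force: [0.6, 0.8, -0.3]
opening: 0.0602
```

```bash
python3 held.py w13 square_block scale
```

```text
26.25 [ 621.  -349.6  120. ] yaw -88.06 0.06021936697158688 [ 0.6  0.8 -0.3]
square_block 0.91 z [38.7 50.  51.3] circ (array([ 620.1, -348.4]), 59.9) rect (array([ 619.9, -348.4]), 43.9, 43.9, -88.1)
scale 0.59 z [19.8 22.8 31.2] circ (array([ 619.3, -349.1]), 92.1) rect (array([ 619.5, -349.3]), 91.2, 90.7, -43.9)
```

Emit:
arm_command([
  {"offset":[-40,36,0],"roll":0.01},
  {"offset":[-85,77,0],"roll":0.02},
  {"offset":[-130,118,0],"roll":0.025},
  {"offset":[-170,154,-10],"roll":0.025},
  {"offset":[-183,166,-40],"roll":0.025},
  {"offset":[-183,166,-75],"roll":0.025},
  {"offset":[-183,166,-100],"roll":0.025},
  {"offset":[-183,166,-115],"roll":0.025},
], jaw=82)

```text
time: 27.4
position: [0.4356, -0.1823, -0.0019]
orientation: [0.728, -0.686, -0.002, 0.001]
ft_force: [0.4, -0.2, -0.5]
opening: 0.0818
```

```bash
python3 held.py w14 cover_plate
python3 - <<'E'
from h import *
C=cam('wrist'); im,d=env.camera('wrist'); P=cloud(C,d)*1000
m=(d>0)&(abs(P[...,2]-14)<3)&(np.hypot(P[...,0]-437,P[...,1]+183)<80)
print(m.sum(),rect(P[m][:,:2]/1000))
# fingertips: near points
for sgn in (-1,1):
    m=(d>0)&(abs(P[...,0]-437)<14)&((P[...,1]+183)*sgn>38)&((P[...,1]+183)*sgn<50)&(P[...,2]>10)
    print(sgn,m.sum(),np.sort(P[m][:,2])[:6].round(1))
E
```

```text
27.4 [ 435.6 -182.3   -1.9] yaw -86.62 0.08180392790012657 [ 0.4 -0.2 -0.5]
cover_plate 0.63 z [12.7 14.  15.2] circ (array([ 437. , -183.6]), 150.1) rect (array([ 436.7, -183.3]), 140.1, 60.0, 3.3)
15775 (array([ 437. , -183.4]), 139.5, 60.4, 3.3)
-1 3592 [20.5 21.  21.1 21.2 21.3 21.4]
1 4335 [20.6 20.8 21.  21.3 21.4 21.5]
```

Emit:
arm_command([
  {"offset":[0,0,-5],"roll":0},
  {"offset":[0,0,-10],"roll":0},
  {"offset":[0,0,-14],"roll":0},
  {"offset":[0,0,-17],"roll":0},
  {"offset":[0,0,-18.5],"roll":0},
  {"offset":[0,0,-18.5],"roll":0},
  {"offset":[0,0,-18.5],"roll":0},
  {"offset":[0,0,-18.5],"roll":0},
])

```text
time: 28.55
position: [0.4373, -0.1832, -0.0173]
orientation: [0.728, -0.686, 0.0, -0.0]
ft_force: [0.1, -1.2, 0.2]
opening: 0.0819
```

Emit:
arm_command([
  {"offset":[0,0,0],"roll":0},
  {"offset":[0,0,0],"roll":0},
  {"offset":[0,0,0],"roll":0},
  {"offset":[0,0,0],"roll":0},
  {"offset":[0,0,0],"roll":0},
  {"offset":[0,0,0],"roll":0},
  {"offset":[0,0,5],"roll":0},
  {"offset":[0,0,15],"roll":0},
], jaw=50, force=45)

```text
time: 29.55
position: [0.4364, -0.1825, -0.0031]
orientation: [0.728, -0.686, -0.001, 0.0]
ft_force: [-0.3, 0.0, -4.2]
opening: 0.0596
```

```bash
python3 held.py w15 cover_plate
```

```text
29.55 [ 436.4 -182.5   -3.1] yaw -86.63 0.059648400738558364 [-0.3  0.  -4.2]
cover_plate 0.81 z [27.  28.3 29.4] circ (array([ 436.1, -181.8]), 150.4) rect (array([ 436. , -181.9]), 139.9, 60.2, 3.4)
```

Emit:
arm_command([
  {"offset":[0,0,30],"roll":0},
  {"offset":[0,0,60],"roll":0},
  {"offset":[2,25,75],"roll":0},
  {"offset":[4,65,75],"roll":-0.01},
  {"offset":[7,110,75],"roll":-0.02},
  {"offset":[10,155,75],"roll":-0.03},
  {"offset":[13,200,75],"roll":-0.04},
  {"offset":[16,245,75],"roll":-0.048},
])

```text
time: 30.65
position: [0.4531, 0.0634, 0.0726]
orientation: [0.711, -0.703, 0.0, -0.0]
ft_force: [1.3, -0.8, -3.8]
opening: 0.0597
```

Emit:
arm_command([
  {"offset":[2,45,0],"roll":0},
  {"offset":[5,90,0],"roll":0},
  {"offset":[7,120,-5],"roll":0},
  {"offset":[7.5,130.5,-15],"roll":0},
  {"offset":[7.5,130.5,-30],"roll":0},
  {"offset":[7.5,130.5,-40],"roll":0},
  {"offset":[7.5,130.5,-45],"roll":0},
  {"offset":[7.5,130.5,-45],"roll":0},
])

```text
time: 31.65
position: [0.4606, 0.1916, 0.0271]
orientation: [0.711, -0.704, -0.0, 0.0]
ft_force: [0.3, 0.5, -4.8]
opening: 0.0597
```

```bash
python3 held.py w16 cover_plate surface_plate
python3 - <<'E'
from h import *
C=cam('wrist'); im,d=env.camera('wrist'); P=cloud(C,d)
for z in (.03,.058):
    m=(d>0)&(abs(P[...,2]-z)<.004)&(abs(P[...,0]-.46)<.11)&(abs(P[...,1]-.192)<.06)
    print(z,m.sum(),rect(P[m][:,:2]) if m.sum() else '')
E
```

```text
31.65 [460.6 191.6  27.1] yaw -89.44 0.059684466637946604 [ 0.3  0.5 -4.8]
cover_plate 0.91 z [57.3 58.6 59.7] circ (array([460.2, 192.5]), 150.0) rect (array([460.1, 192.3]), 140.0, 59.9, 0.6)
surface_plate 0.86 z [28.4 30.  31.5] circ (array([459.2, 192.6]), 194.8) rect (array([459.4, 192.6]), 170.1, 99.9, 0.8)
0.03 8632 (array([459.6, 192.6]), 169.8, 100.5, 0.8)
0.058 18968 (array([460.5, 192.8]), 140.2, 77.7, 0.6)
```

View pics/w16.png

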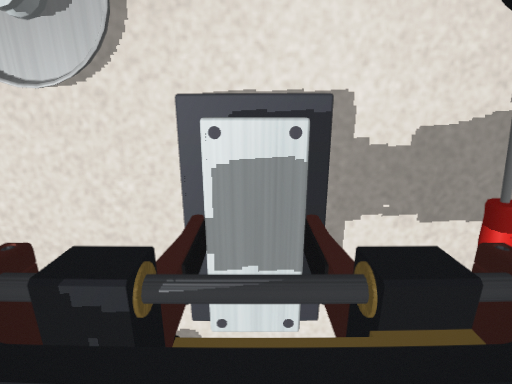

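The plate at (255,225) sits level and centred over the stone (180–330, 95–320), aligned to about 0.2°. Its bottom is at about 44.5 mm, so I lower 14.5 mm.

Emit:
arm_command([
  {"offset":[-0.5,0,-5],"roll":0.002},
  {"offset":[-0.5,0,-9],"roll":0.002},
  {"offset":[-0.5,0,-11.5],"roll":0.002},
  {"offset":[-0.5,0,-13],"roll":0.002},
  {"offset":[-0.5,0,-14],"roll":0.002},
  {"offset":[-0.5,0,-14.5],"roll":0.002},
  {"offset":[-0.5,0,-14.5],"roll":0.002},
  {"offset":[-0.5,0,-14.5],"roll":0.002},
])

```text
time: 32.85
position: [0.4603, 0.1924, 0.0131]
orientation: [0.712, -0.703, 0.0, -0.0]
ft_force: [-0.9, -0.2, -3.7]
opening: 0.0595
```

```bash
python3 held.py w17 cover_plate
```

```text
32.85 [460.3 192.4  13.1] yaw -89.27 0.05951164750682091 [-0.9 -0.2 -3.7]
cover_plate 0.74 z [43.3 44.6 45.7] circ (array([460. , 192.2]), 150.8) rect (array([459.7, 193. ]), 140.0, 60.1, 0.7)
```

Still mostly hanging, with the top at 44.6 mm. I'll lower a little more.

Emit:
arm_command([
  {"offset":[0,0,-0.4],"roll":0},
  {"offset":[0,0,-0.8],"roll":0},
  {"offset":[0,0,-0.8],"roll":0},
  {"offset":[0,0,-0.8],"roll":0},
  {"offset":[0,0,-0.8],"roll":0},
  {"offset":[0,0,-0.8],"roll":0},
  {"offset":[0,0,-0.8],"roll":0},
  {"offset":[0,0,-0.8],"roll":0},
])

```text
time: 33.95
position: [0.4603, 0.1924, 0.0125]
orientation: [0.712, -0.703, 0.0, -0.0]
ft_force: [-2.9, -0.9, 1.5]
opening: 0.0596
```

Now it is supported at +1.5 N. I'll release and rise.

Emit:
arm_command([
  {"offset":[0,0,0],"roll":0},
  {"offset":[0,0,0],"roll":0},
  {"offset":[0,0,0],"roll":0},
  {"offset":[0,0,0],"roll":0},
  {"offset":[0,0,8],"roll":0},
  {"offset":[0,0,30],"roll":0},
  {"offset":[0,0,70],"roll":0},
  {"offset":[0,0,110],"roll":0},
], jaw=76)

```text
time: 34.95
position: [0.4601, 0.1923, 0.1238]
orientation: [0.712, -0.703, 0.0, -0.0]
ft_force: [0.3, -0.0, -0.8]
opening: 0.0759
```

Emit:
arm_command([
  {"offset":[0,-40,30],"roll":0},
  {"offset":[0,-90,60],"roll":0},
  {"offset":[0,-140,80],"roll":0},
  {"offset":[0,-180,80],"roll":0},
  {"offset":[0,-180,80],"roll":0},
  {"offset":[0,-180,80],"roll":0},
  {"offset":[0,-180,80],"roll":0},
  {"offset":[0,-180,80],"roll":0},
])

```text
time: 35.95
position: [0.4602, 0.0133, 0.2021]
orientation: [0.712, -0.702, -0.0, 0.0]
ft_force: [0.3, 0.5, 1.1]
opening: 0.0761
```

Run:
```python
from h import *
for c in ['top','scene']:
    C=cam(c); im,d=env.camera(c); P=cloud(C,d); cv2.imwrite(f'pics/{c}_end.png',im)
    for q,z in [('pulley',.028),('collar',.05),('square_block',.05),('cover_plate',.044),('surface_plate',.03),('mug',.085),('bottle',.1)]:
        for r in env.regions_of(q,c):
            p=P[r['region']]; p=p[abs(p[:,2]-z)<.004]
            if len(p)>10: print(c,q,round(r['conf'],2),'circ',circ(p[:,:2]),'rect',rect(p[:,:2]),'z',np.percentile(p[:,2]*1000,[5,50,95]).round(1))
```

```text
top pulley 0.6 circ (array([611.5, 348.2]), 33.5) rect (array([611.3, 347.7]), 31.9, 30.2, -88.7) z [25.7 28.3 30.6]
top collar 0.21 circ (array([704.8, 196. ]), 110.3) rect (array([711.2, 189. ]), 102.5, 66.8, 47.3) z [46.3 49.3 53.5]
top square_block 0.6 circ (array([ 619.9, -346. ]), 56.9) rect (array([ 619. , -347.7]), 45.3, 41.9, -87.7) z [47.3 49.8 52.2]
top cover_plate 0.61 circ (array([702.5, 191.9]), 101.1) rect (array([707.3, 184.7]), 91.1, 67.8, 43.3) z [40.3 44.3 47.3]
top cover_plate 0.52 circ (array([500.4, 192.9]), 81.2) rect (array([500.5, 192.8]), 60.0, 59.5, -87.8) z [41.6 44.1 46.4]
top surface_plate 0.84 circ (array([485.9, 192.3]), 152.4) rect (array([486.4, 192.4]), 118.2, 98.7, 0.6) z [27.5 30.  32.3]
top mug 0.8 circ (array([701.3, 178.3]), 74.7) rect (array([702.3, 176.6]), 71.5, 71.0, 45.0) z [81.6 84.4 87.2]
top bottle 0.62 circ (array([ 693.2, -179. ]), 21.0) rect (array([ 692.9, -178.7]), 19.6, 17.6, -45.4) z [ 97.   99.6 102. ]
scene pulley 0.69 circ (array([612.2, 349. ]), 36.4) rect (array([613. , 348.1]), 33.1, 31.6, -58.9) z [25.7 28.5 30.7]
scene co
[... 158 characters left out ...]
.7]), 62.0) rect (array([ 620.6, -348.5]), 46.9, 46.2, -88.1) z [47.5 50.8 53.2]
scene square_block 0.31 circ (array([705. , 196.6]), 106.7) rect (array([700.6, 191.3]), 96.1, 72.4, -78.7) z [46.4 50.2 53.6]
scene cover_plate 0.89 circ (array([461.4, 192. ]), 150.0) rect (array([462. , 192.3]), 141.0, 60.1, 0.7) z [41.8 44.4 46.6]
scene surface_plate 0.93 circ (array([463.3, 191.4]), 192.8) rect (array([462. , 191.5]), 171.9, 100.5, 0.7) z [27.8 30.4 32.7]
scene mug 0.7 circ (array([702.2, 176.9]), 76.7) rect (array([702.4, 178. ]), 74.1, 71.3, 5.4) z [81.6 85.  87.2]
scene bottle 0.74 circ (array([ 694.8, -177.8]), 18.6) rect (array([ 694.4, -177.9]), 17.7, 13.1, 40.3) z [ 97.9 100.1 102.7]
```

View pics/scene_end.png

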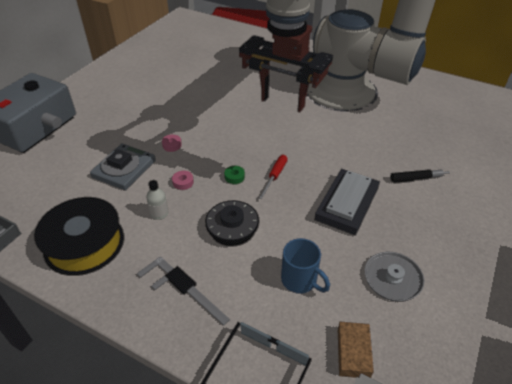

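All four parts are in place: pulley (396,271), collar (232,214), block (122,157) and plate (350,195). The mug and bottle haven't moved, and the arm is clear.

```bash
python3 -c "
from cell import env
print(env.hand_in())"
```

```text
the job is handed in; nothing more can be done
None
```

I took the stack apart in the order asked and handed the job in at about 36 s of the 115 s allowed. Each part was lowered until the wrist force or camera depth showed it resting, then released.

| Part | Where it is (last check) | Off centre | Height check |
|---|---|---|---|
| Pulley | steel dish | about 1 mm | top at 28 mm |
| Collar | scanner turntable | about 1 mm | top at 50 mm |
| Square block | scale pan | about 1 mm | top at 50 mm |
| Cover plate | stone surface plate | about 1 mm, length aligned within about 0.2° | top at 44 mm |

The mug and bottle were within about 1 mm of where they started, and I left the green and pink rings alone. The gripper ended well clear of everything.

**Checks that disagreed:**
- **First grasp:** the first grip on the pulley closed on air. Depth showed the fingers really end about 22 mm above the reported TCP. I allowed for that afterwards, and the pulley had not moved.
- **Missed detections:** the networks missed the collar in one wrist view and the block in another. In the last top view the arm hid part of the cover plate, and the only collar match was a weak false one. The last scene view showed all four parts in place.

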